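Make up the set-up kits for the next two lathe jobs

TASK

Make up the kits for the next two lathe jobs from the stock on the plate: the blue tray gets the round steel shaft blank, the collet and the plain brass bushing; the yellow tray gets the red hub and the flanged brass bushing. In either tray the workpiece (shaft blank or hub) stands in the white-floored pocket, the bushing in the black-floored one, and the blue tray's collet in its middle pocket, all upright, flat on the pocket floor, right way up and let go. Complete the blue kit before the yellow one, and leave the square spare blank and the dial gauge where they are.

Things in the scene. Friction and masses are not known exactly. Their poses are not given: they have to be found in the camera images.
- shaft: Bright steel round shaft blank, a plain solid cylinder 32 mm in diameter and 55 mm tall, about 0.33 kg. Loose, starts upright on the stock plate; origin at the centre of its underside, z up along its axis.
- collet: Black collet: dark steel shank 34 mm in diameter from 0 to 30 mm, black nose 42 mm in diameter from 30 to 48 mm (its top, with a star of bright slots), about 0.24 kg. Loose, starts upright on the stock plate; origin at the centre of its underside, z up along its axis.
- bush_plain: Plain brass bushing, a straight tube 40 mm outside, 22 mm open bore, 45 mm tall, about 0.32 kg. Loose, starts upright on the stock plate; origin at the centre of its underside, z up along its axis.
- hub: Red anodised aluminium hub: round base 48 mm in diameter and 18 mm high, above it a neck 30 mm in diameter up to 50 mm, about 0.15 kg. Loose, starts upright on the stock plate; origin at the centre of its underside, z up along its axis.
- bush_flanged: Flanged brass bushing: round flange 52 mm in diameter and 8 mm high at the bottom, above it a body 36 mm in diameter up to 45 mm, with a dark disc for a bore on top, about 0.30 kg. Loose, starts upright on the stock plate; origin at the centre of its underside, z up along its axis.
- tray_blue: blue plastic kit tray, fixed to the table, 226 x 88 mm, outer walls and the two dividers 12 mm high and 4 mm thick, floor 4 mm thick. Three pockets in a row along its x axis, each 70 mm (x) by 80 mm (y) inside: centre at x = +74 mm with a white floor, x = 0 with a floor of the tray's own blue, x = -74 mm with a black floor. Origin at the centre of the underside, on the table top; z up. Takes shaft blank (white), collet (middle), plain bushing (black).
- tray_yellow: yellow plastic kit tray, fixed to the table, 226 x 88 mm, outer walls and the two dividers 12 mm high and 4 mm thick, floor 4 mm thick. Three pockets in a row along its x axis, each 70 mm (x) by 80 mm (y) inside: centre at x = +74 mm with a white floor, x = 0 with a floor of the tray's own yellow, x = -74 mm with a black floor. Origin at the centre of the underside, on the table top; z up. Takes hub (white) and flanged bushing (black); its middle pocket is not needed.
- spare: Spare square aluminium blank, 34 x 34 mm and 50 mm tall, in neither kit: to be left alone. Origin at the centre of its underside. The stock plate under the stock is a fixed grey painted plate 340 x 340 mm, 4 mm thick; the parts stand on it at about 115 mm spacing, with a small grey insert box and a T-slot nut (both under 25 mm high) among them.
- gauge: Dial gauge lying on its back, black round case 48 mm in diameter and 18 mm high with a white face and a short steel stem along its x: delicate, to be left alone. Origin at the centre of its underside.
Things that resemble listed ones, but are neither listed nor needed, are in the scene too. Leave any purple or turquoise look-alike of the bush_plain alone. Of the things that look like the hub, the smallest one is meant.

How it is judged:
On the way, in this order (a step that is already met when the one before it is completed fails the run):
1. the blue kit is complete: shaft blank, collet and plain bushing stand in their pockets, released (x of shaft in the frame of tray_blue between 0.053 and 0.095 m and y of shaft in the frame of tray_blue between -0.026 and 0.026 m and z of shaft in the frame of tray_blue between 0 and 0.008 m and angle between each of shaft, collet, bush_plain's own z axis and vertical below 0.1 rad and linear speed of each of shaft, collet, bush_plain below 0.02 m/s and contact force between each of shaft, collet, bush_plain and the fingers below 0.3 N and x of collet in the frame of tray_blue between -0.021 and 0.021 m and y of collet in the frame of tray_blue between -0.026 and 0.026 m and z of collet in the frame of tray_blue between 0 and 0.008 m and x of bush_plain in the frame of tray_blue between -0.095 and -0.053 m and y of bush_plain in the frame of tray_blue between -0.026 and 0.026 m and z of bush_plain in the frame of tray_blue between 0 and 0.008 m), for 0.2 s.
2. the yellow kit is complete: hub and flanged bushing stand in their pockets, released (x of hub in the frame of tray_yellow between 0.053 and 0.095 m and y of hub in the frame of tray_yellow between -0.026 and 0.026 m and z of hub in the frame of tray_yellow between 0 and 0.008 m and angle between each of hub, bush_flanged's own z axis and vertical below 0.1 rad and linear speed of each of hub, bush_flanged below 0.02 m/s and contact force between each of hub, bush_flanged and the fingers below 0.3 N and x of bush_flanged in the frame of tray_yellow between -0.095 and -0.053 m and y of bush_flanged in the frame of tray_yellow between -0.026 and 0.026 m and z of bush_flanged in the frame of tray_yellow between 0 and 0.008 m), for 0.2 s.
At the end, for the whole second after the job is handed in: All five parts stand released in the pockets the goal gives them: axis within 21 mm along and 26 mm across the tray of the pocket centre, underside on the pocket floor (under 8 mm above the table), upright within 0.1 rad, slower than 0.02 m/s, not touched by the fingers (all of step 1 and all of step 2).
It fails at once if the spare blank is moved more than 20 mm (distance of spare from where it was at the start of the episode above 0.02 m).
It fails at once if the dial gauge is moved more than 20 mm (distance of gauge from where it was at the start of the episode above 0.02 m).
It also fails if it takes over 128 s, if anything falls off the work surface, if the arm or the gripper's body presses on something with over 40 N, if the wrist force passes 120 N, or if a joint passes its speed limit or range.

ROBOT

A 6-joint arm with a two-finger parallel gripper is mounted at the origin on the work surface. World frame = base frame: x ahead of the robot, y to its left, z up, the work surface at z = 0. Lengths are in m, angles in rad, forces in N, time in s.
With the tool pointing down it reaches from about 0.3 to 1 m from the base axis. Payload 5.1 kg.
Tool frame: the origin (TCP) lies at the very end of the fingers, on their centre line; the grasp point (between the pads) lies env.hold_point_z behind it (env.hold_point_z is the distance from the TCP to the grasp point, in m); x points along the fingers, y is the direction in which the jaws open and shut, and the axes are right-handed (so a half turn about x gives the same grasp; the last joint's range is limited). The gripper opens to 95 mm and grips with 3 to 60 N. Pads are 20 mm wide; open, the fingers measure 119 mm over their backs; the gripper's body (75 mm by 180 mm) begins 59 mm behind the grasp point.
Start: joints at [1.029, 0.124, 1.65, -0, 1.367, -0.083], TCP at [0.288, 0.583, 0.215] pointing down, gripper open.
Joint ranges: [-2.61, 2.61], [-1.02, 2.33], [0.03, 2.71], [-1.35, 4.49], [0.32, 2.68], [-2.91, 2.91]. Speed limits (rad/s): [2.57, 2.57, 3.14, 3.14, 3.14, 3.14].

INTERFACE

Orientations are given as a rotation vector (axis times angle).
In Python, from rig import env gives the robot as it stands. The module is installed in compiled form; this text tells all that it offers.
- The arm moves only by the tool arm_command, never from a script. Its argument "rows" is a list of rows, each a list of 2 entries, a list of its own where there are three numbers: the shift along the tool's x, y, z in mm, then the turn, a rotation vector about the tool's x, y, z in degrees. A call has 1 to 20 rows; each row is the pose to reach, as a shift and turn from the pose commanded when the call began, along the tool's axes at that moment; what a row does not reach only later rows make up. A row lasts 1/12 s, in which the tool goes at most 41.7 mm and 7.16 degrees, less where a joint would pass 70% of its speed; a pose out of reach is approached as far as the arm can. A call with a gripper value outside its range is refused whole. "grip" is the opening, from 0 (shut) to 1 (fully open), set as the call begins (left out, the last holds). The fingers move at their own pace and stop on an object; the grip force is fixed at half the most. Time passes only in rows, so rows that repeat a pose let the fingers close. It gives the time, the measured TCP pose, the force and the opening at its end, in the units of the state.
- env.state(): the state, without advancing time (a new reading comes with each control period).
- env.capture(name): name is "scene" or "top" or "wrist"; returns (picture, depth): 384x512x3 uint8, red, green, blue; 384x512 float32, m along the optical axis (not along the pixel's ray), 0 where there is no reading.
- env.camera_model(name): a dict with "vfov" (degrees; the focal length in pixels is half the picture's height over the tangent of half this angle, whatever the lens; pixels are square), "cx", "cy" (the principal point, pixels), "camera_from_world" (4x4, takes a point from world to camera coordinates); the wrist camera has in their place "hand_eye" (4x4, takes a point from camera to tool coordinates, whose origin is the TCP and whose axes are the tool frame's). Camera axes: x right, y up, looking along -z (the intrinsics and any distortion apply to the point x, -y, -z); pixel columns grow to the right and rows downward; lengths in m; the calibration is good to about 2 mm. A picture is of the moment at which its call begins: read the wrist's pose just before it. camera_model takes no time and is no camera call.
- env.finish_job(): hands the job in, once; it reports no verdict.
The state is a dict: "t": time; "joints": joint angles; "joint_velocities": joint speeds; "effort": joint torques, N m; "tcp_pos": TCP position; "ee_rot": TCP orientation; "force": force on the tool from outside, world axes, zero at the start; "wrist_torque": the same for the moment, N m; "gripper_width": finger opening in m.
Only numpy, scipy, OpenCV 4.12 (cv2) and the standard library are available. Lean on these libraries where they do the work, as an engineer would, in place of code of your own. Each camera call takes 0.05 s, during which the arm holds its last target.

## Working session

There is one attempt and no reset: what is moved stays moved. The work goes in short steps, Python scripts to look and compute and a tool call to move; the robot and the scene stay as the last step left them, time stands still between calls to the robot, and variables do not carry over. Pictures are saved under pics/ and viewed, and the job is handed in when it is done.

Besides the shell and the picture viewer there is one more tool, called after "Call:" in YAML: its name, and indented under it one key for each argument. arm_command: Moves the arm, as the interface text tells. Its arguments: {"type":"object","properties":{"rows":{"type":"array"},"grip":{"type":"number"}},"required":["rows"]}

```bash
mkdir -p pics; cat > h.py <<'E'
import numpy as np, cv2
from rig import env
from scipy.spatial.transform import Rotation as R
def save(name,img): cv2.imwrite('pics/'+name+'.png',cv2.cvtColor(img,cv2.COLOR_RGB2BGR))
def world(cam,d,st=None):
    m=env.camera_model(cam); f=d.shape[0]/2/np.tan(np.radians(m['vfov'])/2)
    v,u=np.mgrid[:d.shape[0],:d.shape[1]]
    P=np.stack([(u-m['cx'])/f*d,-(v-m['cy'])/f*d,-d,np.ones_like(d)],-1)
    if cam=='wrist':
        T=np.eye(4);T[:3,:3]=R.from_rotvec(st['ee_rot']).as_matrix();T[:3,3]=st['tcp_pos']
        M=T@m['hand_eye']
    else: M=np.linalg.inv(m['camera_from_world'])
    return (P@M.T)[...,:3]
E
python3 - <<'E'
from h import *
s=env.state();print(s,env.hold_point_z)
for c in ['top','scene','wrist']:
    m=env.camera_model(c);print(c,m)
    p,d=env.capture(c);save(c+'0',p);np.save(c+'0d',d);np.save(c+'0p',p)
E
```

```text
{'t': 0.0, 'joints': array([ 1.02937103e+00,  1.24488331e-01,  1.65165171e+00, -1.94411505e-05,
        1.36747835e+00, -8.25862664e-02]), 'joint_velocities': array([ 0.00038574,  0.00131952, -0.00047016,  0.00047924,  0.00129017,
       -0.00062976]), 'effort': array([ 3.60945896e-04, -4.17590189e+01, -3.59932637e+01,  7.74465292e-02,
        4.91091167e-02, -1.67486783e-04]), 'tcp_pos': array([0.28758747, 0.58221612, 0.21341107]), 'ee_rot': array([ 0.35829501,  1.54129181, -0.36135477]), 'force': array([0.80426619, 0.249797  , 0.67841241]), 'wrist_torque': array([-0.00054899,  0.03724116, -0.05436036]), 'gripper_width': 0.09524934187491729} 0.0188
top {'vfov': 54.194328588658294, 'cx': 260.40661356916104, 'cy': 195.07030268974358, 'camera_from_world': array([[ 0.02684374, -0.99926194, -0.02747718, -0.00848325],
       [ 0.99466655,  0.02396172,  0.10032095, -0.54733272],
       [-0.0995885 , -0.03002363,  0.99457564, -0.80753612],
       [ 0.        ,  0.        ,  0.        ,  1.        ]])}
scene {'vfov': 54.406074261724854, 'cx': 255.70603914570697, 'cy': 191.20279889327716, 'camera_from_world': array([[-0.68344492,  0.72987427,  0.01366011,  0.35095359],
       [-0.45285809, -0.43857864,  0.77625275,  0.20013145],
       [ 0.57255794,  0.5243399 ,  0.63027381, -1.16267281],
       [ 0.        ,  0.        ,  0.        ,  1.        ]])}
wrist {'vfov': 65.04020915473218, 'cx': 255.49712479793087, 'cy': 194.25382329644708, 'hand_eye': array([[ 2.68898269e-05,  2.70124113e-01, -9.62825510e-01,
        -1.68972304e-01],
       [ 9.99999898e-01, -4.41036899e-04, -9.58064323e-05,
        -4.57353819e-04],
       [-4.50521205e-04, -9.62825409e-01, -2.70124097e-01,
        -7.59883324e-02],
       [ 0.00000000e+00,  0.00000000e+00,  0.00000000e+00,
         1.00000000e+00]])}
```

View pics/top0.png

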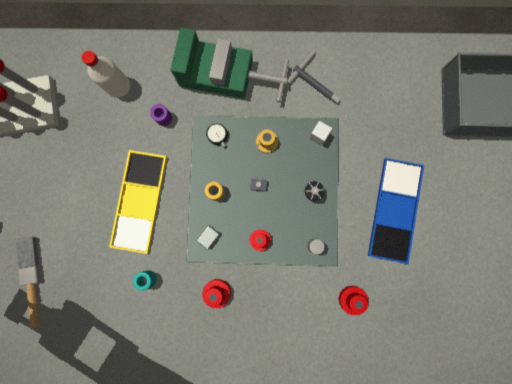

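View pics/scene0.png

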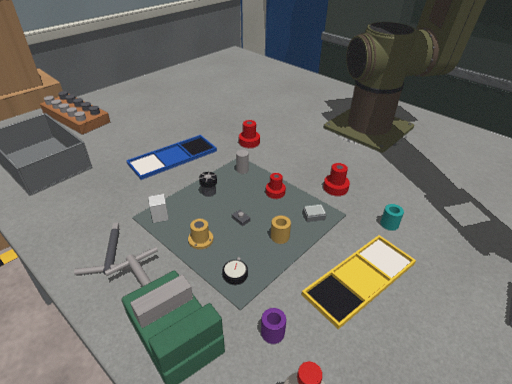

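View pics/wrist0.png

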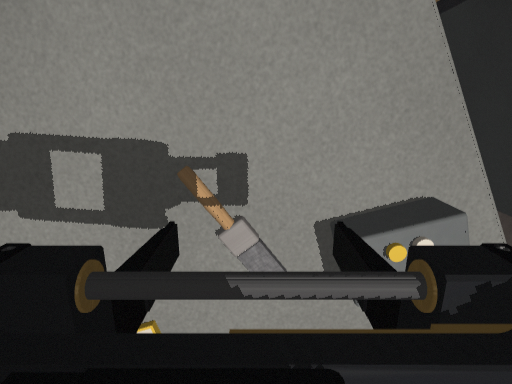

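The top view shows:
- **Shaft:** (317,247).
- **Collet:** (315,191).
- **Plain bushing:** (214,190). Its look-alikes are purple (160,115) and turquoise (145,281).
- **Flanged bushing:** (267,140).
- **Hub candidates:** red objects at (260,240), (216,294) and (354,300).
- **Leave alone:** spare (321,132) and gauge (217,133).

Next I'll measure them.

```bash
python3 - <<'E'
from h import *
for c in ['top','scene']:
    d=np.load(c+'0d.npy');p=np.load(c+'0p.npy');W=world(c,d)
    np.save(c+'W',W)
    hsv=cv2.cvtColor(p,cv2.COLOR_RGB2HSV).astype(int);H,S,V=hsv[...,0],hsv[...,1],hsv[...,2]
    ok=d>0
    ms={'red':((H<6)|(H>174))&(S>150),'brass':(H>12)&(H<23)&(S>120),'yellow':(H>=23)&(H<32)&(S>150),'blue':(H>105)&(H<125)&(S>150)&(V>80)}
    for k,m in ms.items():
        n,l,st,ce=cv2.connectedComponentsWithStats((m&ok).astype(np.uint8))
        for i in range(1,n):
            if st[i,4]<60: continue
            q=W[l==i]
            print(c,k,ce[i].round(),st[i,4],'min',q.min(0).round(3),'max',q.max(0).round(3))
            zt=np.percentile(q[:,2],98); t=q[q[:,2]>zt-.004]; print('    top',zt.round(3),((t.max(0)+t.min(0))/2).round(4),np.ptp(t,axis=0).round(3))
    if c=='top':
        # anything high over plate
        hm=(W[...,2]>.012)&(W[...,2]<.1)&ok
        n,l,st,ce=cv2.connectedComponentsWithStats(hm.astype(np.uint8))
        for i in range(1,n):
            if st[i,4]<40: continue
            q=W[l==i];zt=np.percentile(q[:,2],95); t=q[q[:,2]>zt-.004]
            print('blob',ce[i].round(),st[i,4],'z',zt.round(4),'c',((t.max(0)+t.min(0))/2).round(4),'size',np.ptp(t,axis=0).round(3),'xyext',np.ptp(q,axis=0).round(3))
        print('plate/table z',[W[v,u].round(4) for u,v in [(240,210),(290,210),(290,160),(330,330),(100,320),(200,120),(335,120),(335,260),(190,260)]])
E
```

```text
top red [89. 58.] 176 min [ 0.791  0.34  -0.001] max [0.891 0.441 0.153]
    top 0.152 [0.8043 0.3533 0.1501] [0.026 0.026 0.005]
top red [ 3. 94.] 89 min [0.711 0.515 0.142] max [0.739 0.525 0.162]
    top 0.161 [0.7276 0.5186 0.1595] [0.021 0.005 0.004]
top red [260. 240.] 330 min [ 0.426 -0.018  0.002] max [0.47  0.026 0.057]
    top 0.055 [0.4476 0.0041 0.0541] [0.028 0.028 0.005]
top red [216. 293.] 591 min [ 0.3    0.067 -0.   ] max [0.358 0.128 0.067]
    top 0.066 [0.3283 0.0973 0.0646] [0.037 0.038 0.006]
top red [353. 300.] 623 min [ 0.295 -0.232 -0.004] max [ 0.353 -0.172  0.067]
    top 0.066 [ 0.3219 -0.2031  0.0643] [0.037 0.035 0.005]
top brass [267. 142.] 321 min [ 0.648 -0.029  0.002] max [0.703 0.02  0.052]
    top 0.05 [ 0.673  -0.0052  0.0491] [0.034 0.033 0.005]
top brass [214. 191.] 243 min [0.534 0.088 0.001] max [0.577 0.13  0.052]
    top 0.051 [0.5528 0.1075 0.0492] [0.037 0.037 0.005]
top brass [ 32. 304.] 300 min [0.245 0.492 0.009] max [0.334 0.523 0.021]
    top 0.021 [0.2897 0.5092 0.019 ] [0.089 0.027 0.005]
top yellow [138. 199.] 1780 min [ 0.414  0.2
[... 3680 characters left out ...]
36 0.005]
scene brass [  7. 256.] 115 min [ 0.899 -1.193 -0.755] max [ 0.958 -0.263 -0.02 ]
    top -0.026 [ 0.9513 -0.28   -0.0245] [0.    0.035 0.008]
scene brass [371. 267.] 108 min [0.488 0.249 0.   ] max [0.505 0.331 0.012]
    top 0.012 [0.4969 0.2899 0.0101] [0.016 0.081 0.004]
scene brass [323. 310.] 127 min [ 0.625  0.232 -0.   ] max [0.647 0.311 0.013]
    top 0.012 [0.6408 0.2806 0.0102] [0.012 0.061 0.005]
scene yellow [359. 279.] 1982 min [ 0.402  0.228 -0.002] max [0.648 0.345 0.013]
    top 0.012 [0.53   0.2866 0.0105] [0.235 0.116 0.006]
scene blue [173. 156.] 950 min [ 0.409 -0.36  -0.   ] max [ 0.644 -0.238  0.013]
    top 0.012 [ 0.526  -0.299   0.0104] [0.235 0.122 0.005]
```

The red object on the plate has a 28–30 mm neck and a 55 mm top (4 mm plate plus 50 mm part). The other two have 37 mm necks and 65 mm tops, so the plate one is the hub. Now the tray poses and a close crop to check.

```bash
python3 - <<'E'
from h import *
for c in ['top','scene']:
    p=np.load(c+'0p.npy');W=np.load(c+'W.npy')
    hsv=cv2.cvtColor(p,cv2.COLOR_RGB2HSV).astype(int);H,S,V=hsv[...,0],hsv[...,1],hsv[...,2]
    for nm,lo,hi,y in [('yellow',23,32,.286),('blue',105,125,-.299)]:
        near=(abs(W[...,0]-.526)<.14)&(abs(W[...,1]-y)<.075)&(abs(W[...,2])<.03)
        col=near&(H>=(lo if nm=='blue' else 12))&(H<hi)&(S>120)
        pts=W[col][:,:2].astype(np.float32)
        print(c,nm,cv2.minAreaRect(pts*1000))
        for k,m in [('white',near&(S<60)&(V>170)),('black',near&(V<45))]:
            m=cv2.morphologyEx(m.astype(np.uint8),cv2.MORPH_OPEN,np.ones((3,3)))
            q=W[m>0][:,:2].astype(np.float32)
            if len(q): print('  ',k,len(q),cv2.minAreaRect(q*1000),q.mean(0).round(4))
p=np.load('top0p.npy');s=np.load('scene0p.npy')
save('crop0',np.hstack([cv2.resize(p[110:310,180:380],(400,400),interpolation=3),cv2.resize(s[130:290,130:290],(400,400),interpolation=3)]))
st=env.state();print(R.from_rotvec(st['ee_rot']).as_matrix().round(3))
E
```

```text
top yellow ((530.4436645507812, 289.0026550292969), (95.52888488769531, 228.80137634277344), 82.19667053222656)
   white 979 ((455.37738037109375, 297.869873046875), (75.39848327636719, 69.19071960449219), 82.3108901977539) [0.4555 0.2975]
top blue ((524.5093383789062, -299.56805419921875), (89.37889099121094, 228.4597625732422), 80.46418762207031)
   white 1030 ((596.3832397460938, -311.6138916015625), (80.37257385253906, 69.28226470947266), 80.57859802246094) [ 0.5964 -0.3128]
   black 951 ((450.3862609863281, -288.5776672363281), (74.36262512207031, 64.32295989990234), 79.7022705078125) [ 0.4503 -0.2885]
scene yellow ((523.1009521484375, 284.2907409667969), (95.23736572265625, 241.67857360839844), 82.1969223022461)
   white 921 ((452.3465270996094, 295.2045593261719), (76.63338470458984, 65.6353759765625), 83.09098052978516) [0.453  0.2964]
   black 1139 ((599.1109619140625, 274.59661865234375), (76.17253875732422, 63.10197067260742), 81.97356414794922) [0.6004 0.2761]
scene blue ((520.3323974609375, -297.8873291015625), (96.64335632324219, 238.93101501464844), 82.0816650390625)
   white 381 ((595.7032470703125, -316.3419189453125), (73.18956756591797, 66.39289855957031), 79.46302032470703) [ 0.5956 -0.3174]
   black 232 ((447.1954345703125, -293.24908447265625), (65.47162628173828, 61.1939697265625), 78.95240783691406) [ 0.4469 -0.2933]
[[-0.001  0.443  0.897]
 [-0.001  0.897 -0.443]
 [-1.    -0.002 -0.   ]]
```

View pics/crop0.png

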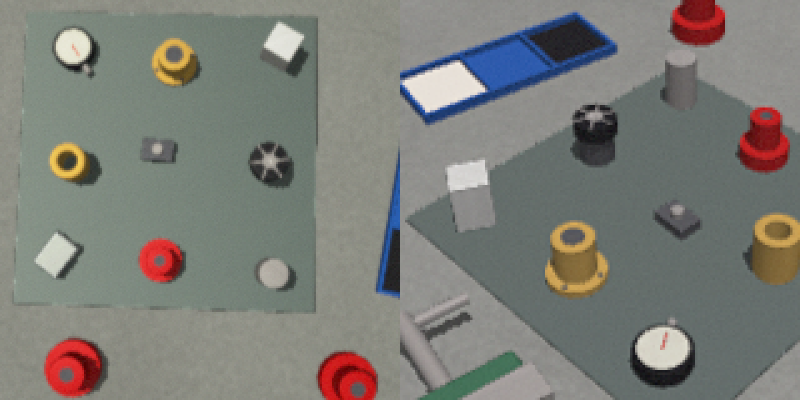

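The crop confirms the choices: shaft, collet, tube bushing (orange, open bore), flanged bushing, and the small red hub on the plate. One jaw yaw of about 81° lies across both trays, so I'll use it for everything.

```bash
cat > go.py <<'E'
import sys
from h import *
s=env.state();M=R.from_rotvec(s['ee_rot']).as_matrix()
x=np.array([0,0,-1.]);a=np.radians(81);y=np.array([np.cos(a),np.sin(a),0]);T=np.stack([x,y,np.cross(x,y)],1)
print('t',s['t'],'tcp',s['tcp_pos'].round(4),'w',s['gripper_width'].round(4),'j',s['joints'].round(2))
print('turn deg',np.degrees(R.from_matrix(M.T@T).as_rotvec()).round(2))
prev=s['tcp_pos']
for a in sys.argv[1:]:
    t=np.array(eval(a)); print(a,'shift mm',((t-s['tcp_pos'])@M*1000).round(1))
E
python3 go.py .439,-.117,.15
```

```text
Traceback (most recent call last):
  File "go.py", line 5, in <module>
    print('t',s['t'],'tcp',s['tcp_pos'].round(4),'w',s['gripper_width'].round(4),'j',s['joints'].round(2))
                                                     ^^^^^^^^^^^^^^^^^^^^^^^^
AttributeError: 'float' object has no attribute 'round'
```

```bash
sed -i "s/s\['gripper_width'\].round(4)/round(s['gripper_width'],4)/" go.py; python3 go.py .439,-.117,.15
```

```text
t 0.15 tcp [0.2876 0.5823 0.2137] w 0.0954 j [ 1.03  0.12  1.65  0.    1.37 -0.08]
turn deg [-17.29  -0.02   0.09]
.439,-.117,.15 shift mm [  64.5 -559.9  445.5]
```

Call:
arm_command:
  rows:
    - [[0,-280,223],[-17.3,0,0]]
    - [[0,-280,223],[-17.3,0,0]]
    - [[0,-280,223],[-17.3,0,0]]
    - [[0,-280,223],[-17.3,0,0]]
    - [[0,-280,223],[-17.3,0,0]]
    - [[0,-280,223],[-17.3,0,0]]
    - [[0,-280,223],[-17.3,0,0]]
    - [[0,-280,223],[-17.3,0,0]]
    - [[64,-560,445],[-17.3,0,0]]
    - [[64,-560,445],[-17.3,0,0]]
    - [[64,-560,445],[-17.3,0,0]]
    - [[64,-560,445],[-17.3,0,0]]
    - [[64,-560,445],[-17.3,0,0]]
    - [[64,-560,445],[-17.3,0,0]]
    - [[64,-560,445],[-17.3,0,0]]
    - [[64,-560,445],[-17.3,0,0]]
    - [[64,-560,445],[-17.3,0,0]]
    - [[64,-560,445],[-17.3,0,0]]
    - [[64,-560,445],[-17.3,0,0]]
    - [[64,-560,445],[-17.3,0,0]]
  grip: 1

```text
t: 1.82
tcp_pos: [0.4384, -0.1163, 0.1502]
ee_rot: [0.125, 1.569, -0.124]
force: [0.5, 1.4, -0.6]
gripper_width: 0.095
```

```bash
python3 - <<'E'
from h import *
s=env.state();p,d=env.capture('wrist');save('w1',p)
W=world('wrist',d,s)
m=(W[...,2]>.05)&(W[...,2]<.066)&(d>0)&(abs(W[...,0]-.439)<.03)&(abs(W[...,1]+.117)<.03)
q=W[m];print(len(q),q.min(0) if len(q) else 0,q.max(0) if len(q) else 0)
E
python3 go.py .439,-.117,.024 .439,-.117,.15
```

```text
948 [ 0.42326435 -0.13311001  0.05006127] [ 0.45439652 -0.10216976  0.05982135]
t 1.8667 tcp [ 0.4386 -0.1156  0.1505] w 0.0947 j [-0.38 -0.28  2.14  0.    1.28 -1.79]
turn deg [ 0.02 -0.04 -0.04]
.439,-.117,.024 shift mm [126.5  -1.4   0.7]
.439,-.117,.15 shift mm [ 0.5 -1.3  0.6]
```

View pics/w1.png

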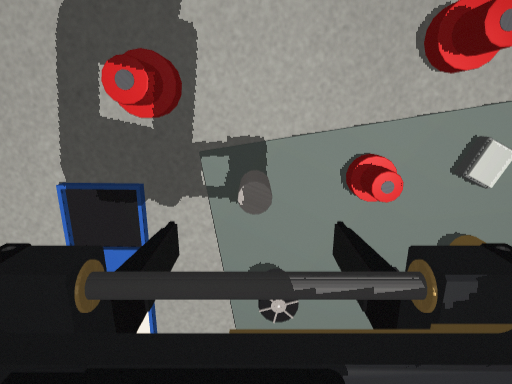

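The wrist view shows the shaft at (255,190), between the fingers. It measures (0.439,-0.1175), which agrees with the top camera. Descending.

Call:
arm_command:
  rows:
    - [[30,-1,0],[0,0,0]]
    - [[60,-2,0],[0,0,0]]
    - [[90,-2,0],[0,0,0]]
    - [[115,-2,0],[0,0,0]]
    - [[126,-2,0],[0,0,0]]
    - [[126,-2,0],[0,0,0]]
    - [[126,-2,0],[0,0,0]]

```text
t: 2.45
tcp_pos: [0.4389, -0.1175, 0.0252]
ee_rot: [0.122, 1.567, -0.122]
force: [0.2, -0.9, 0.3]
gripper_width: 0.0948
```

Call:
arm_command:
  rows:
    - [[0,0,0],[0,0,0]]
    - [[0,0,0],[0,0,0]]
    - [[0,0,0],[0,0,0]]
    - [[0,0,0],[0,0,0]]
    - [[0,0,0],[0,0,0]]
    - [[0,0,0],[0,0,0]]
    - [[0,0,0],[0,0,0]]
    - [[0,0,0],[0,0,0]]
  grip: 0

```text
t: 3.12
tcp_pos: [0.4385, -0.1184, 0.0247]
ee_rot: [0.123, 1.567, -0.123]
force: [0.2, 0.1, -1.1]
gripper_width: 0.0472
```

```bash
python3 go.py .596,-.313,.11 .596,-.313,.024
```

```text
t 3.1167 tcp [ 0.4385 -0.1184  0.0247] w 0.0472 j [-0.38 -0.11  2.23 -0.    1.02 -1.8 ]
turn deg [ 0. -0. -0.]
.596,-.313,.11 shift mm [ -85.4 -167.5  186. ]
.596,-.313,.024 shift mm [   0.6 -167.5  186. ]
```

Still closing at 47 mm; it needs a few more rows.

Call:
arm_command:
  rows:
    - [[0,0,0],[0,0,0]]
    - [[0,0,0],[0,0,0]]
    - [[0,0,0],[0,0,0]]
    - [[0,0,0],[0,0,0]]
    - [[0,0,0],[0,0,0]]

```text
t: 3.53
tcp_pos: [0.4385, -0.1182, 0.0246]
ee_rot: [0.123, 1.567, -0.123]
force: [-0.4, 0.6, 0.6]
gripper_width: 0.0314
```

Call:
arm_command:
  rows:
    - [[-30,0,0],[0,0,0]]
    - [[-60,0,0],[0,0,0]]
    - [[-85,0,0],[0,0,0]]
    - [[-85,-16,18],[0,0,0]]
    - [[-85,-37,41],[0,0,0]]
    - [[-85,-58,64],[0,0,0]]
    - [[-85,-79,87],[0,0,0]]
    - [[-85,-100,111],[0,0,0]]
    - [[-85,-121,135],[0,0,0]]
    - [[-85,-142,158],[0,0,0]]
    - [[-85,-160,178],[0,0,0]]
    - [[-85,-167,186],[0,0,0]]
    - [[-85,-167,186],[0,0,0]]
    - [[-85,-167,186],[0,0,0]]

```text
t: 4.7
tcp_pos: [0.5953, -0.3118, 0.1083]
ee_rot: [0.125, 1.57, -0.122]
force: [-0.5, 0.2, -3.7]
gripper_width: 0.0317
```

```bash
python3 go.py .596,-.313,.0255; python3 - <<'E'
from h import *
p,d=env.capture('wrist');save('w2',p)
E
```

```text
t 4.7 tcp [ 0.5953 -0.3118  0.1083] w 0.0317 j [-0.56  0.25  1.68  0.    1.21 -1.98]
turn deg [-0.01 -0.16 -0.08]
.596,-.313,.0255 shift mm [82.8 -1.2  1.1]
```

View pics/w2.png

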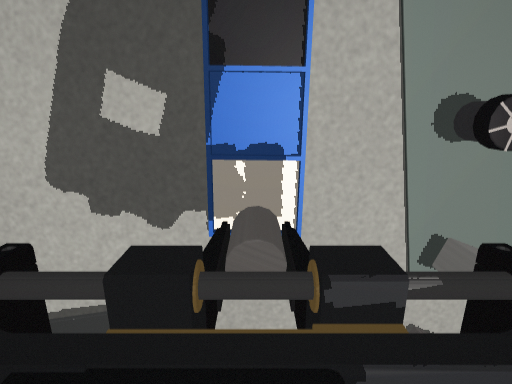

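The shaft is held upright over the white pocket (floor visible around (255,190)). Next: lower, release to about half open, and rise.

Call:
arm_command:
  rows:
    - [[25,-1,1],[0,0,0]]
    - [[50,-1,1],[0,0,0]]
    - [[68,-1,1],[0,0,0]]
    - [[78,-1,1],[0,0,0]]
    - [[82,-1,1],[0,0,0]]
    - [[83,-1,1],[0,0,0]]
    - [[83,-1,1],[0,0,0]]
    - [[83,-1,1],[0,0,0]]

```text
t: 5.42
tcp_pos: [0.598, -0.314, 0.0285]
ee_rot: [0.122, 1.565, -0.124]
force: [-0.4, 0.0, -3.0]
gripper_width: 0.0313
```

Call:
arm_command:
  rows:
    - [[0,0,0],[0,0,0]]
    - [[0,0,0],[0,0,0]]
    - [[0,0,0],[0,0,0]]
    - [[0,0,0],[0,0,0]]
    - [[-20,0,0],[0,0,0]]
    - [[-50,0,0],[0,0,0]]
    - [[-85,0,0],[0,0,0]]
    - [[-85,0,0],[0,0,0]]
  grip: 0.8

```text
t: 6.08
tcp_pos: [0.6013, -0.3162, 0.121]
ee_rot: [0.118, 1.555, -0.128]
force: [1.1, -0.5, 2.2]
gripper_width: 0.0748
```

```bash
python3 go.py .5585,-.111,.11 .5585,-.111,.023; python3 - <<'E'
from h import *
p,d=env.capture('wrist');save('w3',p)
E
```

```text
t 6.0833 tcp [ 0.6013 -0.3162  0.121 ] w 0.0748 j [-0.56  0.25  1.67 -0.    1.21 -1.98]
turn deg [0.02 0.73 0.32]
.5585,-.111,.11 shift mm [  8.9 196.1 -74.4]
.5585,-.111,.023 shift mm [ 95.9 196.5 -75.5]
```

View pics/w3.png

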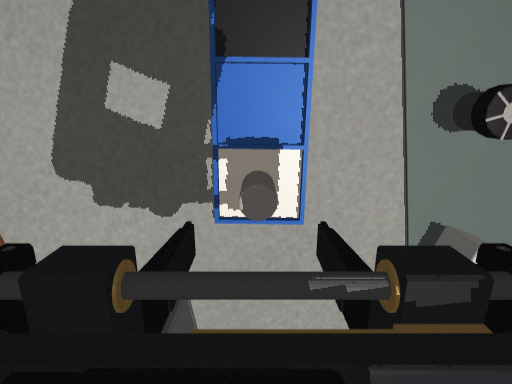

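The shaft stands in the white pocket at (258,190). The arm was still settling, so I'll approach the collet and re-measure.

Call:
arm_command:
  rows:
    - [[9,20,-8],[0,0,0]]
    - [[9,50,-20],[0,0,0]]
    - [[9,85,-33],[0,0,0]]
    - [[9,120,-46],[0,0,0]]
    - [[9,155,-60],[0,0,0]]
    - [[9,180,-69],[0,0,0]]
    - [[9,196,-74],[0,0,0]]
    - [[9,196,-74],[0,0,0]]
    - [[9,196,-74],[0,0,0]]
    - [[9,196,-74],[0,0,0]]
  grip: 0.9

```text
t: 6.97
tcp_pos: [0.5546, -0.1089, 0.1023]
ee_rot: [0.123, 1.568, -0.124]
force: [0.1, 0.1, -0.4]
gripper_width: 0.0853
```

```bash
cat > blob.py <<'E'
# usage: cam x y z0 z1
import sys
from h import *
c=sys.argv[1];x,y,z0,z1=map(float,sys.argv[2:6])
s=env.state();p,d=env.capture(c);W=world(c,d,s)
if len(sys.argv)>6: save(sys.argv[6],p)
m=(W[...,2]>z0)&(W[...,2]<z1)&(d>0)&(abs(W[...,0]-x)<.04)&(abs(W[...,1]-y)<.04)
q=W[m];print(len(q));
if len(q): print('mid',((q.min(0)+q.max(0))/2).round(4),'size',np.ptp(q,axis=0).round(4),'ztop',np.percentile(q[:,2],95).round(4))
E
python3 blob.py wrist .5585 -.111 .045 .07 w4; python3 blob.py top .596 -.313 .05 .07 t4; python3 go.py .5585,-.111,.023
```

```text
2137
mid [ 0.5585 -0.1122  0.0491] size [0.0412 0.0416 0.0082] ztop 0.0521
185
mid [ 0.5972 -0.3134  0.0556] size [0.0304 0.0306 0.011 ] ztop 0.0601
t 7.0667 tcp [ 0.5547 -0.1094  0.1025] w 0.0858 j [-0.29  0.04  1.94 -0.    1.17 -1.7 ]
turn deg [-0.06 -0.    0.01]
.5585,-.111,.023 shift mm [79.5 -0.9  4. ]
```

View pics/t4.png

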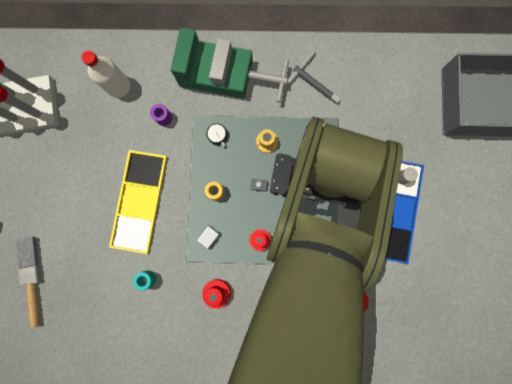

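The shaft is in its pocket: (0.597,-0.313), top at 60 mm. Descending on the collet.

Call:
arm_command:
  rows:
    - [[25,-2,4],[0,0,0]]
    - [[50,-2,4],[0,0,0]]
    - [[70,-2,4],[0,0,0]]
    - [[79,-2,4],[0,0,0]]
    - [[79,-2,4],[0,0,0]]
    - [[79,-2,4],[0,0,0]]
    - [[79,-2,4],[0,0,0]]

```text
t: 7.65
tcp_pos: [0.5594, -0.1117, 0.0251]
ee_rot: [0.123, 1.565, -0.124]
force: [-0.6, -0.4, 0.1]
gripper_width: 0.0853
```

Call:
arm_command:
  rows:
    - [[0,0,0],[0,0,0]]
    - [[0,0,0],[0,0,0]]
    - [[0,0,0],[0,0,0]]
    - [[0,0,0],[0,0,0]]
    - [[0,0,0],[0,0,0]]
    - [[0,0,0],[0,0,0]]
    - [[0,0,0],[0,0,0]]
    - [[0,0,0],[0,0,0]]
    - [[0,0,0],[0,0,0]]
    - [[0,0,0],[0,0,0]]
    - [[0,0,0],[0,0,0]]
  grip: 0

```text
t: 8.57
tcp_pos: [0.5581, -0.111, 0.0237]
ee_rot: [0.123, 1.567, -0.123]
force: [-0.8, -0.0, -0.3]
gripper_width: 0.0415
```

```bash
python3 go.py .523,-.300,.11 
```

```text
t 8.5667 tcp [ 0.5581 -0.111   0.0237] w 0.0415 j [-0.29  0.14  1.97 -0.    1.02 -1.7 ]
turn deg [ 0.01 -0.01  0.  ]
.523,-.300,.11 shift mm [ -86.3 -192.2   -5.2]
```

Call:
arm_command:
  rows:
    - [[-30,0,0],[0,0,0]]
    - [[-60,0,0],[0,0,0]]
    - [[-86,0,0],[0,0,0]]
    - [[-86,-20,0],[0,0,0]]
    - [[-86,-47,-1],[0,0,0]]
    - [[-86,-74,-2],[0,0,0]]
    - [[-86,-101,-3],[0,0,0]]
    - [[-86,-128,-4],[0,0,0]]
    - [[-86,-155,-5],[0,0,0]]
    - [[-86,-180,-5],[0,0,0]]
    - [[-86,-192,-5],[0,0,0]]
    - [[-86,-192,-5],[0,0,0]]
    - [[-86,-192,-5],[0,0,0]]
    - [[-86,-192,-5],[0,0,0]]
    - [[-86,-192,-5],[0,0,0]]

```text
t: 9.82
tcp_pos: [0.5234, -0.2985, 0.1093]
ee_rot: [0.123, 1.568, -0.122]
force: [-0.3, -0.2, -2.1]
gripper_width: 0.0413
```

```bash
python3 go.py .523,-.300,.0237 
```

```text
t 9.8167 tcp [ 0.5234 -0.2985  0.1093] w 0.0413 j [-0.61  0.11  1.85  0.    1.18 -2.02]
turn deg [ 0.09 -0.03 -0.04]
.523,-.300,.0237 shift mm [85.6 -1.6 -0.1]
```

Call:
arm_command:
  rows:
    - [[25,-1,0],[0,0,0]]
    - [[50,-1,0],[0,0,0]]
    - [[68,-1,0],[0,0,0]]
    - [[78,-1,0],[0,0,0]]
    - [[82,-1,0],[0,0,0]]
    - [[85,-1,0],[0,0,0]]
    - [[85,-1,0],[0,0,0]]
    - [[85,-1,0],[0,0,0]]
    - [[85,-1,0],[0,0,0]]
    - [[85,-1,0],[0,0,0]]

```text
t: 10.65
tcp_pos: [0.5238, -0.3014, 0.0259]
ee_rot: [0.122, 1.565, -0.124]
force: [-0.2, -0.6, -2.2]
gripper_width: 0.0411
```

Call:
arm_command:
  rows:
    - [[0,0,0],[0,0,0]]
    - [[0,0,0],[0,0,0]]
    - [[0,0,0],[0,0,0]]
    - [[0,0,0],[0,0,0]]
    - [[0,0,0],[0,0,0]]
    - [[-15,0,0],[0,0,0]]
    - [[-40,0,0],[0,0,0]]
    - [[-65,0,0],[0,0,0]]
    - [[-85,0,0],[0,0,0]]
    - [[-85,0,0],[0,0,0]]
    - [[-85,0,0],[0,0,0]]
  grip: 0.85

```text
t: 11.57
tcp_pos: [0.524, -0.3014, 0.1112]
ee_rot: [0.122, 1.564, -0.124]
force: [0.1, -0.5, -0.6]
gripper_width: 0.0807
```

```bash
python3 go.py .5545,.107,.11; python3 blob.py wrist .523 -.300 .045 .07 w5 
```

```text
t 11.5667 tcp [ 0.524  -0.3014  0.1112] w 0.0807 j [-0.61  0.11  1.85  0.    1.18 -2.02]
turn deg [0.02 0.17 0.08]
.5545,.107,.11 shift mm [  0.5 408.2 -33.6]
2013
mid [ 0.5242 -0.3019  0.0491] size [0.041  0.0415 0.0082] ztop 0.0521
```

View pics/w5.png

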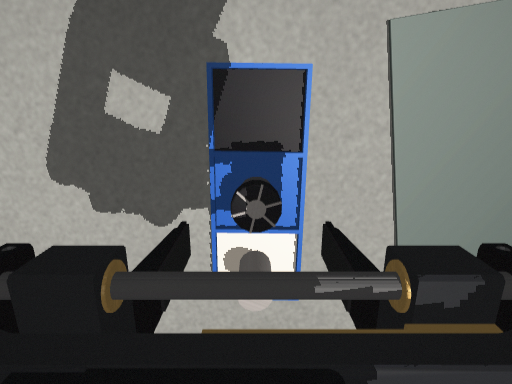

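The collet stands in the middle pocket at (256,207), nose up, top at 52 mm as expected. On to the plain brass bushing.

Call:
arm_command:
  rows:
    - [[0,20,-2],[0,0,0]]
    - [[0,55,-5],[0,0,0]]
    - [[0,90,-8],[0,0,0]]
    - [[0,125,-10],[0,0,0]]
    - [[0,160,-13],[0,0,0]]
    - [[0,195,-16],[0,0,0]]
    - [[0,230,-19],[0,0,0]]
    - [[0,265,-22],[0,0,0]]
    - [[0,300,-25],[0,0,0]]
    - [[0,335,-28],[0,0,0]]
    - [[0,370,-31],[0,0,0]]
    - [[0,395,-33],[0,0,0]]
    - [[0,408,-34],[0,0,0]]
    - [[0,408,-34],[0,0,0]]
    - [[0,408,-34],[0,0,0]]
    - [[0,408,-34],[0,0,0]]
    - [[0,408,-34],[0,0,0]]

```text
t: 13.03
tcp_pos: [0.5531, 0.1061, 0.1092]
ee_rot: [0.124, 1.568, -0.125]
force: [1.2, -0.5, -0.2]
gripper_width: 0.0811
```

```bash
python3 blob.py wrist .5545 .107 .035 .07 w6; python3 go.py .5545,.107,.022 
```

```text
1489
mid [0.5542 0.1073 0.0424] size [0.0393 0.0389 0.0147] ztop 0.0488
t 13.0833 tcp [0.5532 0.1061 0.1094] w 0.0809 j [ 0.09  0.02  1.94 -0.    1.18 -1.32]
turn deg [-0.09 -0.02  0.02]
.5545,.107,.022 shift mm [87.4  1.1  1.2]
```

View pics/w6.png

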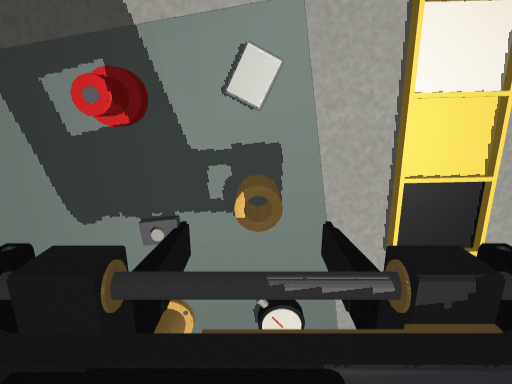

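The brass tube is at (258,203), centred between the fingers, top at 49 mm and 39 mm across. Descending.

Call:
arm_command:
  rows:
    - [[25,1,1],[0,0,0]]
    - [[50,1,1],[0,0,0]]
    - [[72,1,1],[0,0,0]]
    - [[84,1,1],[0,0,0]]
    - [[87,1,1],[0,0,0]]
    - [[87,1,1],[0,0,0]]
    - [[87,1,1],[0,0,0]]
    - [[87,1,1],[0,0,0]]

```text
t: 13.75
tcp_pos: [0.5558, 0.1083, 0.0244]
ee_rot: [0.124, 1.564, -0.123]
force: [0.6, -0.1, -0.6]
gripper_width: 0.0805
```

Call:
arm_command:
  rows:
    - [[0,0,0],[0,0,0]]
    - [[0,0,0],[0,0,0]]
    - [[0,0,0],[0,0,0]]
    - [[0,0,0],[0,0,0]]
    - [[0,0,0],[0,0,0]]
    - [[0,0,0],[0,0,0]]
    - [[0,0,0],[0,0,0]]
    - [[0,0,0],[0,0,0]]
    - [[0,0,0],[0,0,0]]
    - [[0,0,0],[0,0,0]]
    - [[0,0,0],[0,0,0]]
  grip: 0

```text
t: 14.67
tcp_pos: [0.5543, 0.1082, 0.0226]
ee_rot: [0.123, 1.567, -0.123]
force: [-0.3, -0.7, 1.4]
gripper_width: 0.039
```

```bash
python3 go.py .450,-.288,.11 
```

```text
t 14.6667 tcp [0.5543 0.1082 0.0226] w 0.039 j [ 0.1   0.14  1.98 -0.    1.02 -1.32]
turn deg [ 0.01 -0.01  0.01]
.450,-.288,.11 shift mm [ -87.3 -407.7  -41.2]
```

Call:
arm_command:
  rows:
    - [[-30,0,0],[0,0,0]]
    - [[-60,0,0],[0,0,0]]
    - [[-87,0,0],[0,0,0]]
    - [[-87,-20,-2],[0,0,0]]
    - [[-87,-55,-6],[0,0,0]]
    - [[-87,-90,-9],[0,0,0]]
    - [[-87,-125,-13],[0,0,0]]
    - [[-87,-160,-16],[0,0,0]]
    - [[-87,-195,-20],[0,0,0]]
    - [[-87,-230,-23],[0,0,0]]
    - [[-87,-265,-27],[0,0,0]]
    - [[-87,-300,-30],[0,0,0]]
    - [[-87,-335,-34],[0,0,0]]
    - [[-87,-368,-37],[0,0,0]]
    - [[-87,-395,-40],[0,0,0]]
    - [[-87,-408,-41],[0,0,0]]
    - [[-87,-408,-41],[0,0,0]]
    - [[-87,-408,-41],[0,0,0]]
    - [[-87,-408,-41],[0,0,0]]
    - [[-87,-408,-41],[0,0,0]]

```text
t: 16.33
tcp_pos: [0.4503, -0.2868, 0.1092]
ee_rot: [0.123, 1.568, -0.121]
force: [-0.1, 0.4, -3.5]
gripper_width: 0.0393
```

```bash
python3 go.py .450,-.288,.0226 
```

```text
t 16.3333 tcp [ 0.4503 -0.2868  0.1092] w 0.0393 j [-0.67 -0.04  2.    0.    1.18 -2.08]
turn deg [ 0.1  -0.04 -0.05]
.450,-.288,.0226 shift mm [86.6 -1.3 -0.1]
```

Call:
arm_command:
  rows:
    - [[25,-1,0],[0,0,0]]
    - [[50,-1,0],[0,0,0]]
    - [[68,-1,0],[0,0,0]]
    - [[78,-1,0],[0,0,0]]
    - [[83,-1,0],[0,0,0]]
    - [[86,-1,0],[0,0,0]]
    - [[86,-1,0],[0,0,0]]
    - [[86,-1,0],[0,0,0]]
    - [[86,-1,0],[0,0,0]]
    - [[86,-1,0],[0,0,0]]

```text
t: 17.17
tcp_pos: [0.4507, -0.2898, 0.0248]
ee_rot: [0.122, 1.566, -0.124]
force: [0.0, -0.5, -3.6]
gripper_width: 0.0394
```

Call:
arm_command:
  rows:
    - [[0,0,0],[0,0,0]]
    - [[0,0,0],[0,0,0]]
    - [[0,0,0],[0,0,0]]
    - [[0,0,0],[0,0,0]]
    - [[0,0,0],[0,0,0]]
    - [[-15,0,0],[0,0,0]]
    - [[-40,0,0],[0,0,0]]
    - [[-65,0,0],[0,0,0]]
    - [[-85,0,0],[0,0,0]]
    - [[-85,0,0],[0,0,0]]
    - [[-85,0,0],[0,0,0]]
  grip: 0.85

```text
t: 18.08
tcp_pos: [0.4508, -0.2899, 0.1101]
ee_rot: [0.122, 1.565, -0.125]
force: [-0.1, -0.5, -0.2]
gripper_width: 0.0806
```

```bash
python3 blob.py wrist .450 -.288 .035 .07 w7; python3 go.py .4495,.0045,.11
```

```text
1485
mid [ 0.4502 -0.2901  0.0425] size [0.0388 0.0389 0.0146] ztop 0.0488
t 18.1333 tcp [ 0.4499 -0.2892  0.1084] w 0.0807 j [-0.67 -0.04  2.    0.    1.18 -2.09]
turn deg [0.01 0.01 0.  ]
.4495,.0045,.11 shift mm [ -1.6 290.  -46.3]
```

View pics/w7.png

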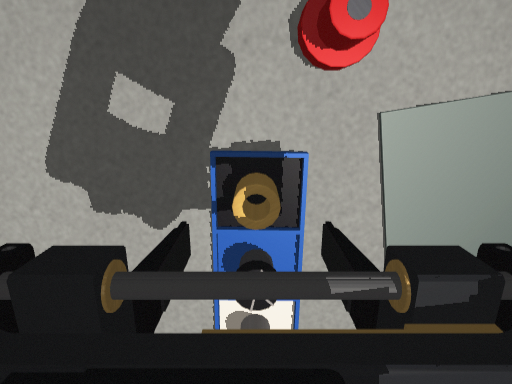

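The plain bushing stands in the black pocket at (256,202), top at 49 mm, so the blue kit is complete. Next, the hub.

Call:
arm_command:
  rows:
    - [[-2,20,-3],[0,0,0]]
    - [[-2,50,-8],[0,0,0]]
    - [[-2,85,-14],[0,0,0]]
    - [[-2,120,-19],[0,0,0]]
    - [[-2,155,-25],[0,0,0]]
    - [[-2,190,-30],[0,0,0]]
    - [[-2,225,-36],[0,0,0]]
    - [[-2,260,-42],[0,0,0]]
    - [[-2,282,-45],[0,0,0]]
    - [[-2,290,-46],[0,0,0]]
    - [[-2,290,-46],[0,0,0]]
    - [[-2,290,-46],[0,0,0]]
    - [[-2,290,-46],[0,0,0]]
    - [[-2,290,-46],[0,0,0]]

```text
t: 19.3
tcp_pos: [0.4498, 0.0032, 0.1103]
ee_rot: [0.124, 1.568, -0.125]
force: [0.4, 0.1, -0.0]
gripper_width: 0.0808
```

```bash
python3 blob.py wrist .4495 .0045 .035 .07 w8; python3 go.py .4495,.0045,.027; python3 blob.py top .523 -.300 .035 .07 t8;
```

```text
1189
mid [0.4487 0.0034 0.045 ] size [0.0297 0.0295 0.0199] ztop 0.0539
t 19.35 tcp [0.4499 0.0032 0.1105] w 0.0805 j [-0.11 -0.25  2.18 -0.    1.2  -1.52]
turn deg [-0.1  -0.02  0.01]
.4495,.0045,.027 shift mm [83.5  1.2 -0.5]
339
mid [ 0.5236 -0.3001  0.0453] size [0.0406 0.0418 0.0193] ztop 0.0535
```

View pics/t8.png

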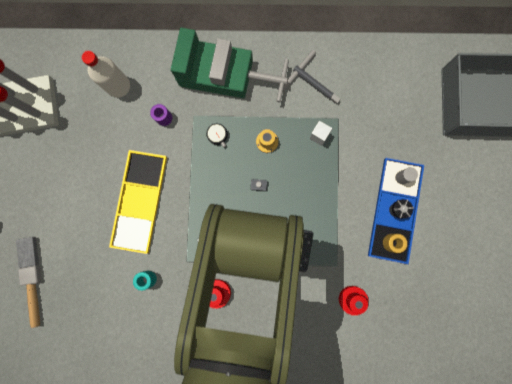

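View pics/w8.png

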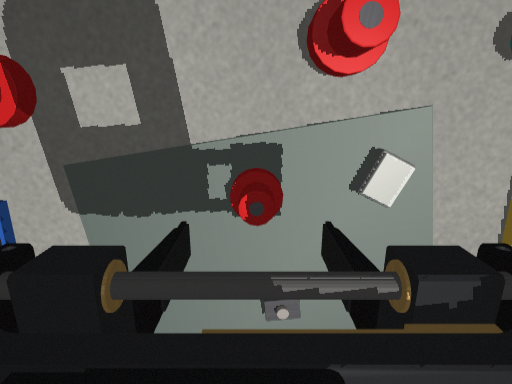

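The blue tray holds all three: shaft (410,177), collet (402,209), bushing (396,243). The hub is centred at (256,197) in the wrist view with a 30 mm neck. Gripping the neck, with fingertips above the base.

Call:
arm_command:
  rows:
    - [[25,0,-1],[0,0,0]]
    - [[50,0,-1],[0,0,0]]
    - [[70,0,-1],[0,0,0]]
    - [[79,0,-1],[0,0,0]]
    - [[82,0,-1],[0,0,0]]
    - [[82,0,-1],[0,0,0]]
    - [[82,0,-1],[0,0,0]]
    - [[82,0,-1],[0,0,0]]

```text
t: 20.07
tcp_pos: [0.4502, 0.0043, 0.0302]
ee_rot: [0.123, 1.564, -0.123]
force: [-0.2, 0.1, 0.2]
gripper_width: 0.0806
```

Call:
arm_command:
  rows:
    - [[0,0,0],[0,0,0]]
    - [[0,0,0],[0,0,0]]
    - [[0,0,0],[0,0,0]]
    - [[0,0,0],[0,0,0]]
    - [[0,0,0],[0,0,0]]
    - [[0,0,0],[0,0,0]]
    - [[0,0,0],[0,0,0]]
    - [[0,0,0],[0,0,0]]
    - [[0,0,0],[0,0,0]]
    - [[0,0,0],[0,0,0]]
    - [[0,0,0],[0,0,0]]
    - [[0,0,0],[0,0,0]]
    - [[0,0,0],[0,0,0]]
  grip: 0

```text
t: 21.15
tcp_pos: [0.4488, 0.0045, 0.0286]
ee_rot: [0.123, 1.567, -0.123]
force: [-0.1, 0.4, -0.6]
gripper_width: 0.0295
```

```bash
python3 go.py .4545,.297,.118 
```

```text
t 21.15 tcp [0.4488 0.0045 0.0286] w 0.0295 j [-0.11 -0.13  2.24 -0.    1.03 -1.52]
turn deg [ 0.01 -0.    0.  ]
.4545,.297,.118 shift mm [-89.4 289.8 -40.1]
```

Call:
arm_command:
  rows:
    - [[-30,0,0],[0,0,0]]
    - [[-60,0,0],[0,0,0]]
    - [[-89,0,0],[0,0,0]]
    - [[-89,20,-3],[0,0,0]]
    - [[-89,50,-7],[0,0,0]]
    - [[-89,85,-12],[0,0,0]]
    - [[-89,120,-17],[0,0,0]]
    - [[-89,155,-21],[0,0,0]]
    - [[-89,190,-26],[0,0,0]]
    - [[-89,225,-31],[0,0,0]]
    - [[-89,260,-36],[0,0,0]]
    - [[-89,282,-39],[0,0,0]]
    - [[-89,290,-40],[0,0,0]]
    - [[-89,290,-40],[0,0,0]]
    - [[-89,290,-40],[0,0,0]]
    - [[-89,290,-40],[0,0,0]]
    - [[-89,290,-40],[0,0,0]]

```text
t: 22.57
tcp_pos: [0.4547, 0.2959, 0.1175]
ee_rot: [0.124, 1.568, -0.125]
force: [-0.2, -0.4, -1.8]
gripper_width: 0.0296
```

```bash
python3 go.py .4545,.297,.0286; python3 - <<'E'
from h import *
p,d=env.capture('wrist');save('w9',p)
E
```

```text
t 22.5667 tcp [0.4547 0.2959 0.1175] w 0.0296 j [ 0.48 -0.03  1.98 -0.    1.19 -0.93]
turn deg [-0.08 -0.02  0.03]
.4545,.297,.0286 shift mm [88.9  1.1 -0.3]
```

View pics/w9.png

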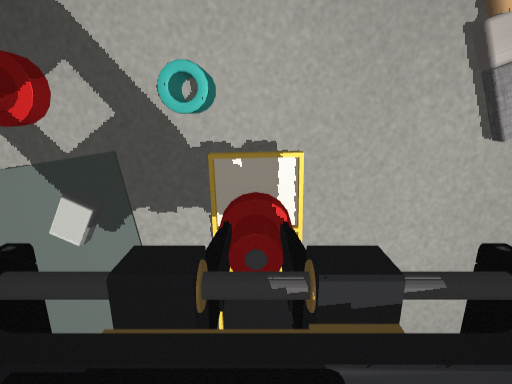

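The hub is upright in the grip above the white pocket (256,200). Lowering.

Call:
arm_command:
  rows:
    - [[25,1,0],[0,0,0]]
    - [[50,1,0],[0,0,0]]
    - [[70,1,0],[0,0,0]]
    - [[80,1,0],[0,0,0]]
    - [[85,1,0],[0,0,0]]
    - [[88,1,0],[0,0,0]]
    - [[88,1,0],[0,0,0]]
    - [[88,1,0],[0,0,0]]
    - [[88,1,0],[0,0,0]]
    - [[88,1,0],[0,0,0]]

```text
t: 23.45
tcp_pos: [0.4557, 0.2986, 0.0309]
ee_rot: [0.124, 1.565, -0.122]
force: [0.3, 0.3, -1.7]
gripper_width: 0.0294
```

Call:
arm_command:
  rows:
    - [[0,0,0],[0,0,0]]
    - [[0,0,0],[0,0,0]]
    - [[0,0,0],[0,0,0]]
    - [[0,0,0],[0,0,0]]
    - [[0,0,0],[0,0,0]]
    - [[-15,0,0],[0,0,0]]
    - [[-40,0,0],[0,0,0]]
    - [[-65,0,0],[0,0,0]]
    - [[-85,0,0],[0,0,0]]
    - [[-85,0,0],[0,0,0]]
    - [[-85,0,0],[0,0,0]]
  grip: 0.85

```text
t: 24.37
tcp_pos: [0.4557, 0.2987, 0.116]
ee_rot: [0.124, 1.565, -0.122]
force: [0.1, -0.7, -0.3]
gripper_width: 0.081
```

```bash
python3 blob.py wrist .4545 .297 .04 .07 w10; python3 go.py .6745,-.005,.115
```

```text
1089
mid [0.4558 0.2982 0.0476] size [0.03   0.0295 0.0151] ztop 0.054
t 24.4167 tcp [0.4546 0.2981 0.1143] w 0.0809 j [ 0.48 -0.03  1.98  0.    1.19 -0.93]
turn deg [ 0.01 -0.    0.  ]
.6745,-.005,.115 shift mm [  -0.7 -265.   264.5]
```

View pics/w10.png

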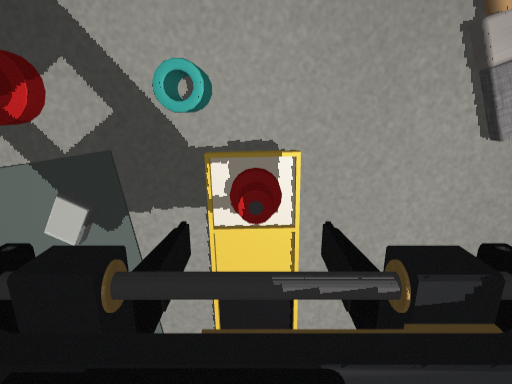

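The hub stands in the white pocket, top at 54 mm. On to the flanged bushing.

Call:
arm_command:
  rows:
    - [[0,-20,20],[0,0,0]]
    - [[0,-45,45],[0,0,0]]
    - [[0,-70,70],[0,0,0]]
    - [[0,-95,95],[0,0,0]]
    - [[0,-120,120],[0,0,0]]
    - [[0,-145,145],[0,0,0]]
    - [[0,-170,170],[0,0,0]]
    - [[0,-195,195],[0,0,0]]
    - [[0,-220,220],[0,0,0]]
    - [[0,-242,242],[0,0,0]]
    - [[0,-258,258],[0,0,0]]
    - [[0,-265,265],[0,0,0]]
    - [[0,-265,265],[0,0,0]]
    - [[0,-265,265],[0,0,0]]
    - [[0,-265,265],[0,0,0]]
    - [[0,-265,265],[0,0,0]]

```text
t: 25.75
tcp_pos: [0.6742, -0.0035, 0.1142]
ee_rot: [0.122, 1.568, -0.122]
force: [0.1, 0.4, 0.7]
gripper_width: 0.081
```

```bash
python3 blob.py wrist .6745 -.005 .035 .07 w11; python3 go.py .6745,-.005,.0225
```

```text
1503
mid [ 0.6745 -0.0063  0.0427] size [0.0354 0.0351 0.0152] ztop 0.0491
t 25.8 tcp [ 0.6744 -0.0036  0.1145] w 0.0809 j [-0.08  0.25  1.68  0.    1.21 -1.5 ]
turn deg [ 0.11 -0.03 -0.01]
.6745,-.005,.0225 shift mm [92.  -1.4  0.4]
```

View pics/w11.png

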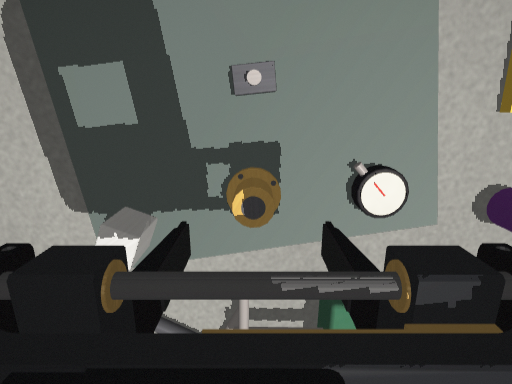

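The flanged bushing is at (254,197), its 35 mm body between the fingers. The gauge (380,190) and spare (125,235) are clear. Descending.

Call:
arm_command:
  rows:
    - [[25,-2,0],[0,0,0]]
    - [[50,-2,0],[0,0,0]]
    - [[75,-2,0],[0,0,0]]
    - [[88,-2,0],[0,0,0]]
    - [[92,-2,0],[0,0,0]]
    - [[92,-2,0],[0,0,0]]
    - [[92,-2,0],[0,0,0]]
    - [[92,-2,0],[0,0,0]]

```text
t: 26.47
tcp_pos: [0.6764, -0.0069, 0.0249]
ee_rot: [0.123, 1.564, -0.123]
force: [0.3, 0.2, 0.2]
gripper_width: 0.0815
```

Call:
arm_command:
  rows:
    - [[0,0,0],[0,0,0]]
    - [[0,0,0],[0,0,0]]
    - [[0,0,0],[0,0,0]]
    - [[0,0,0],[0,0,0]]
    - [[0,0,0],[0,0,0]]
    - [[0,0,0],[0,0,0]]
    - [[0,0,0],[0,0,0]]
    - [[0,0,0],[0,0,0]]
    - [[0,0,0],[0,0,0]]
    - [[0,0,0],[0,0,0]]
    - [[0,0,0],[0,0,0]]
    - [[0,0,0],[0,0,0]]
    - [[0,0,0],[0,0,0]]
  grip: 0

```text
t: 27.55
tcp_pos: [0.6748, -0.0068, 0.0226]
ee_rot: [0.123, 1.567, -0.123]
force: [-0.7, 0.3, 0.8]
gripper_width: 0.0356
```

```bash
python3 go.py .601,.277,.115 
```

```text
t 27.55 tcp [ 0.6748 -0.0068  0.0226] w 0.0356 j [-0.09  0.35  1.72  0.    1.07 -1.5 ]
turn deg [ 0.01 -0.   -0.01]
.601,.277,.115 shift mm [ -92.3  268.8 -117.3]
```

Call:
arm_command:
  rows:
    - [[-30,0,0],[0,0,0]]
    - [[-60,0,0],[0,0,0]]
    - [[-92,0,0],[0,0,0]]
    - [[-92,20,-9],[0,0,0]]
    - [[-92,50,-22],[0,0,0]]
    - [[-92,82,-36],[0,0,0]]
    - [[-92,114,-50],[0,0,0]]
    - [[-92,146,-64],[0,0,0]]
    - [[-92,178,-78],[0,0,0]]
    - [[-92,210,-92],[0,0,0]]
    - [[-92,240,-105],[0,0,0]]
    - [[-92,260,-113],[0,0,0]]
    - [[-92,269,-117],[0,0,0]]
    - [[-92,269,-117],[0,0,0]]
    - [[-92,269,-117],[0,0,0]]
    - [[-92,269,-117],[0,0,0]]
    - [[-92,269,-117],[0,0,0]]

```text
t: 28.97
tcp_pos: [0.6017, 0.2755, 0.1144]
ee_rot: [0.124, 1.567, -0.125]
force: [-0.0, -0.9, -4.1]
gripper_width: 0.0357
```

```bash
python3 go.py .601,.277,.0226; python3 - <<'E'
from h import *
p,d=env.capture('wrist');save('w12',p)
E
```

```text
t 28.9667 tcp [0.6017 0.2755 0.1144] w 0.0357 j [ 0.35  0.23  1.71 -0.    1.21 -1.06]
turn deg [-0.09 -0.01  0.04]
.601,.277,.0226 shift mm [91.8  1.5 -0.9]
```

View pics/w12.png

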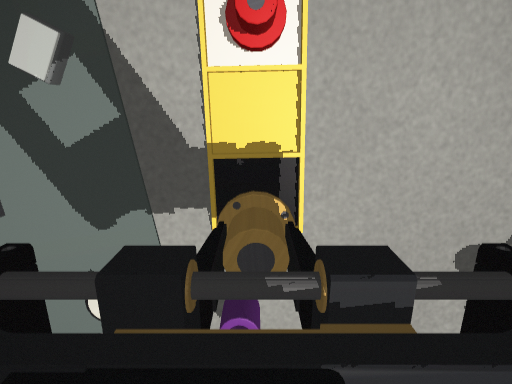

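The bushing is held flange-down above the black pocket (255,190). Lowering and releasing.

Call:
arm_command:
  rows:
    - [[25,1,-1],[0,0,0]]
    - [[50,1,-1],[0,0,0]]
    - [[73,1,-1],[0,0,0]]
    - [[83,1,-1],[0,0,0]]
    - [[88,1,-1],[0,0,0]]
    - [[91,1,-1],[0,0,0]]
    - [[91,1,-1],[0,0,0]]
    - [[91,1,-1],[0,0,0]]
    - [[91,1,-1],[0,0,0]]
    - [[91,1,-1],[0,0,0]]

```text
t: 29.85
tcp_pos: [0.6015, 0.2786, 0.0252]
ee_rot: [0.124, 1.565, -0.122]
force: [-0.2, 0.3, -3.6]
gripper_width: 0.0355
```

Call:
arm_command:
  rows:
    - [[0,0,0],[0,0,0]]
    - [[0,0,0],[0,0,0]]
    - [[0,0,0],[0,0,0]]
    - [[0,0,0],[0,0,0]]
    - [[0,0,0],[0,0,0]]
    - [[-15,0,0],[0,0,0]]
    - [[-40,0,0],[0,0,0]]
    - [[-65,0,0],[0,0,0]]
    - [[-95,0,0],[0,0,0]]
    - [[-120,0,0],[0,0,0]]
    - [[-120,0,0],[0,0,0]]
    - [[-120,0,0],[0,0,0]]
    - [[-120,0,0],[0,0,0]]
  grip: 0.85

```text
t: 30.93
tcp_pos: [0.6002, 0.2781, 0.1437]
ee_rot: [0.123, 1.567, -0.123]
force: [-0.1, -0.1, -0.4]
gripper_width: 0.0808
```

```bash
python3 blob.py wrist .601 .277 .035 .07 w13; for a in ".596 -.313 .05 .07" ".523 -.3 .04 .07" ".45 -.288 .04 .07" ".4545 .297 .045 .07" ".691 -.125 .045 .07" ".689 .111 .015 .04"; do python3 blob.py top $a t13; done; python3 blob.py scene .601 .277 .04 .07 s13
```

```text
1209
mid [0.6015 0.2782 0.0426] size [0.0355 0.0346 0.0152] ztop 0.0492
182
mid [ 0.5971 -0.3134  0.0558] size [0.0306 0.0302 0.0109] ztop 0.0605
321
mid [ 0.5235 -0.3005  0.0476] size [0.0405 0.0421 0.0149] ztop 0.0538
215
mid [ 0.4491 -0.2882  0.046 ] size [0.0364 0.0375 0.0109] ztop 0.05
158
mid [0.4545 0.2983 0.0509] size [0.0282 0.0288 0.0116] ztop 0.0552
249
mid [ 0.6894 -0.1253  0.0512] size [0.0447 0.0418 0.0112] ztop 0.0555
344
mid [0.6845 0.1109 0.0206] size [0.0506 0.0464 0.0111] ztop 0.024
322
mid [0.6026 0.2784 0.0453] size [0.0367 0.0357 0.0103] ztop 0.0489
```

View pics/w13.png

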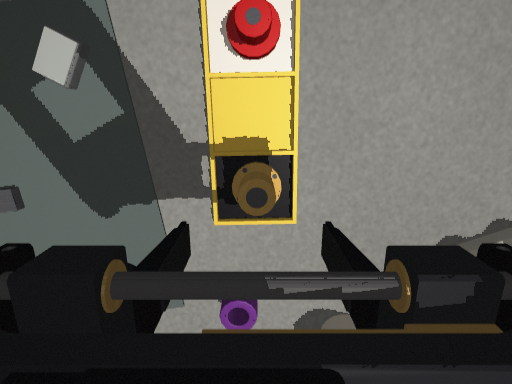

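View pics/s13.png

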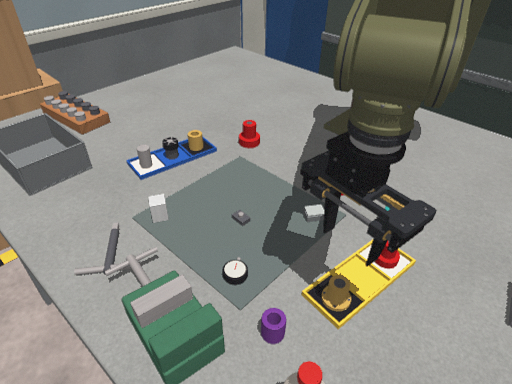

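All five parts stand in their pockets: blue tray around (172,150) and yellow tray at (337,293) and (388,257) in the scene view. The spare and gauge are where they started, so I'm handing in.

```bash
python3 -c "
from rig import env
print(env.finish_job(), env.state()['t'])"
```

```text
the job is handed in; nothing more can be done
the job is handed in; nothing more can be done
```

Both kits are made up and handed in, blue first, at about 31 s on the robot clock. I picked the parts in the order shaft, collet, plain bushing, hub, flanged bushing. The hub is the small one from the plate, with the 30 mm neck.

- **Placing:** the last pictures showed all five parts upright and released. Each was within about 3 mm of the pocket centre I measured, and the top heights matched parts standing flat on the pocket floors.
- **Left alone:** the spare blank and the dial gauge showed no movement beyond camera noise.
- **Disagreements:** the top and scene cameras differed by up to 4 mm in x, so I averaged them and checked each pick with the wrist camera. The shaft was let go about 4 mm above its grasp height and the other parts 2–3 mm above theirs, but all of them settled upright.

No check failed. The hand-in itself gives no verdict.

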